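# Kettle off, charger on

## Robot

A 7-joint arm with a two-finger parallel gripper is mounted at the origin on the work surface; the furniture and walls round the work are solid. World frame = base frame: x ahead of the robot, y to its left, z up, the work surface at z = 0. Lengths are in m, angles in rad, forces in N, time in s.
With the tool pointing down it reaches from about 0.4 to 0.85 m from the base axis. Payload 4.4 kg.
Tool frame: the origin (TCP) lies midway between the tips of the shut fingers; the grasp point (between the pads) lies 19 mm behind it; z points along the fingers, y is the line along which they close (so a half turn about z gives the same grasp; the last joint's range is limited). The gripper opens to 94 mm and grips with 3 to 60 N. Pads are 16 mm wide; open, the fingers measure 119 mm over their backs; the gripper's body (75 mm by 177 mm) begins 78 mm behind the grasp point.
Start: joints at [-1.178, 0.628, 0.038, 1.517, -0.027, 0.996, -0.02], TCP at [0.288, 0.583, 0.205] pointing down, gripper open.
Joint ranges: [-3.06, 3.06], [-0.37, 2.12], [-1.25, 1.32], [0.18, 2.47], [-1.1, 4.24], [0.23, 1.98], [-2.94, 2.94]. Speed limits (rad/s): [2.57, 2.57, 3.14, 3.14, 3.14, 3.14, 3.14].

## Interface

Orientations are given as a unit quaternion [x, y, z, w].
In Python, from station import bot, vision gives the robot as it stands.
- The arm moves only by the tool drive_tool, never from a script. Its arguments are lists of equal length, an entry for each row: "slide": the shift along the tool's x, y, z in cm, a list of three; "turn": the turn about the tool's z in rad; "claw": the finger opening in cm, from 0 to 9.4. In form: {"slide": [[dx, dy, dz], ...], "turn": [turn, ...], "claw": [claw, ...]}. A call has 1 to 8 rows; each row shifts and turns the commanded pose from where the row before left it, along the tool's axes as they then stand; what a row does not reach is not made up. A row lasts 1/12 s, in which the tool goes at most 41.7 mm and 7.16 degrees, less where a joint would pass 70% of its speed; a pose out of reach is approached as far as the arm can. A call is refused whole if a number of a shift passes 4.17 or a number of a turn 0.125, either way. A call with a gripper value outside its range is refused whole. The fingers move at their own pace and stop on an object; the grip force is fixed at half the most. Time passes only in rows, so rows that do not move let the fingers close. It gives the time, the measured TCP pose, the force, the opening and the grip force at its end, in the units of the state.
- bot.observe(): the state, without advancing time (a new reading comes with each control period).
- vision.get_image(name): name is "side" or "top"; returns the picture (480x640x3 uint8, red, green, blue); there is no depth.
- vision.get_calibration(name): a dict with "camera_matrix" (3x3 intrinsics, pixels), "pose" (4x4, takes a point from camera to world coordinates). Camera axes: x right, y up, looking along -z (the intrinsics and any distortion apply to the point x, -y, -z); pixel columns grow to the right and rows downward; lengths in m; the calibration is good to about 2 mm. A picture is of the moment at which its call begins. get_calibration takes no time and is no camera call.
- bot.job_done(): hands the job in; it is judged then, once.
The state is a dict: "time_s": time; "joint_positions": joint angles; "dq": joint speeds; "joint_efforts": joint torques, N m; "position": TCP position; "eef_rot": TCP orientation; "contact_force": force on the tool from outside, world axes, zero at the start; "ft_torque": the same for the moment, N m; "finger_gap": opening from 0.0 (shut) to 1.0 (fully open); "finger_force": force on a finger pad.
Only numpy, scipy, OpenCV 4.12 (cv2) and the standard library are available. Lean on these libraries where they do the work, as an engineer would, in place of code of your own. Each camera call takes 0.05 s, during which the arm holds its last target. There are 200 camera calls.

## Task

The kettle and the charger must never be live together, so first switch off the kettle at the blue switch box, then switch on the charger at the yellow one, pushing each toggle lever over with the fingertips until it snaps to its other end (green lens = on, red lens = off). Do not pinch the levers or ram them against their stops. Leave the grey box switched on as it is, and do not shift, tip or pick up anything else on the table.

Things in the scene. Friction and masses are not known exactly. Their poses are not given: they have to be found in the camera images.
- blue_box: switch box with a blue top plate and blue lever tip (feeds the kettle; starts ON), fixed to the table, white housing 110 (its x) x 64 (its y) x 42 mm high. Origin at the centre of its underside on the table, z up. On its top a green lens marks the ON end (+x) and a red lens the OFF end (-x); the toggle lever swings along its x.
- blue_lever (a joint): angle of the blue box's toggle lever, rad: 0 upright, +0.45 its ON stop (leaning to the green lens, box +x), -0.45 its OFF stop (leaning to the red lens, box -x). Pivot 40 mm above the table on the box's centre, axis the box's y. Over-centre spring: it takes about 4.5 N at the tip to start it off a stop, less and less to none upright; past upright it snaps to the other stop by itself.
- blue_tip (a point): centre of the blue lever's round coloured tip (17 mm across), 60 mm from the pivot along the lever; the lever ends 8 mm beyond it. At a stop it lies 26 mm to the side of the box's centre and 94 mm above the table. Below the tip is a 10 mm steel stem.
- yellow_box: switch box with a yellow top plate and yellow lever tip (feeds the charger; starts OFF), fixed to the table, white housing 110 (its x) x 64 (its y) x 42 mm high. Origin at the centre of its underside on the table, z up. On its top a green lens marks the ON end (+x) and a red lens the OFF end (-x); the toggle lever swings along its x.
- yellow_lever (a joint): angle of the yellow box's toggle lever, rad: 0 upright, +0.45 its ON stop (leaning to the green lens, box +x), -0.45 its OFF stop (leaning to the red lens, box -x). Pivot 40 mm above the table on the box's centre, axis the box's y. Over-centre spring: it takes about 4.5 N at the tip to start it off a stop, less and less to none upright; past upright it snaps to the other stop by itself.
- yellow_tip (a point): centre of the yellow lever's round coloured tip (17 mm across), 60 mm from the pivot along the lever; the lever ends 8 mm beyond it. At a stop it lies 26 mm to the side of the box's centre and 94 mm above the table. Below the tip is a 10 mm steel stem.
- grey_box: switch box with a grey top plate and grey lever tip (spare; starts ON and stays so), fixed to the table, white housing 110 (its x) x 64 (its y) x 42 mm high. Origin at the centre of its underside on the table, z up. On its top a green lens marks the ON end (+x) and a red lens the OFF end (-x); the toggle lever swings along its x.
- grey_lever (a joint): angle of the grey box's toggle lever, rad: 0 upright, +0.45 its ON stop (leaning to the green lens, box +x), -0.45 its OFF stop (leaning to the red lens, box -x). Pivot 40 mm above the table on the box's centre, axis the box's y. Over-centre spring: it takes about 4.5 N at the tip to start it off a stop, less and less to none upright; past upright it snaps to the other stop by itself.
- grey_tip (a point): centre of the grey lever's round coloured tip (17 mm across), 60 mm from the pivot along the lever; the lever ends 8 mm beyond it. At a stop it lies 26 mm to the side of the box's centre and 94 mm above the table. Below the tip is a 10 mm steel stem.
- mug: white mug, 86x118x92 mm, a loose bystander standing on the table. Origin at the centre of its underside, z up.
- earbud_case: black earbud case, 48x65x28 mm, a loose bystander standing on the table. Origin at the centre of its underside, z up.
- carton: dark blue carton, 63x77x46 mm, a loose bystander standing on the table. Origin at the centre of its underside, z up.
- mint_tin: flat green tin, 62x94x20 mm, a loose bystander standing on the table. Origin at the centre of its underside, z up.
- pen: yellow highlighter with a black cap, 16x118x14 mm, a loose bystander standing on the table. Origin at the centre of its underside, z up.
- jar: glass jar with a dark lid, 71x76x98 mm, a loose bystander standing on the table. Origin at the centre of its underside, z up.
- charger: white block charger, 60x28x30 mm, a loose bystander standing on the table. Origin at the centre of its underside, z up.

How it is judged:
By the outcome, as a careful person would: the job done as asked, in the order asked, and still so for the second after the job is handed in, with the robot touching nothing.
It also fails if it takes over 45 s, if anything falls off the work surface, if the arm or the gripper's body presses on something with over 40 N, if the wrist force passes 120 N, or if a joint passes its speed limit or range.

## Working session

There is one attempt and no reset: what is moved stays moved. The work goes in short steps, Python scripts to look and compute and a tool call to move; the robot and the scene stay as the last step left them, time stands still between calls to the robot, and variables do not carry over. Pictures are saved under pics/ and viewed, at most 10 in all, crops included, and the job is handed in when it is done.

Besides the shell and the picture viewer there is one more tool, called by a JSON object that holds its "name" and its "arguments", one argument or row to a line. drive_tool: Moves the arm, as the interface text tells. Its arguments: {"type":"object","properties":{"slide":{"type":"array"},"turn":{"type":"array"},"claw":{"type":"array"}},"required":["slide","turn","claw"]}

```bash
mkdir -p pics; python3 - <<'E'
from station import bot, vision
import cv2
for n in("side","top"):
    cv2.imwrite(f"pics/{n}0.png",vision.get_image(n)[:,:,::-1])
    c=vision.get_calibration(n);print(n,c)
s=bot.observe();print(s)
E
```

```text
side {'camera_matrix': array([[462.59819181,   0.        , 310.36299329],
       [  0.        , 462.59819181, 244.94930227],
       [  0.        ,   0.        ,   1.        ]]), 'pose': array([[-0.99947811, -0.00371084,  0.03208944,  0.54796616],
       [ 0.0303506 , -0.44801607,  0.89351018,  1.00174266],
       [ 0.01106091,  0.8940178 ,  0.44789488,  0.53347542],
       [ 0.        ,  0.        ,  0.        ,  1.        ]])}
top {'camera_matrix': array([[451.55588951,   0.        , 316.03318812],
       [  0.        , 451.55588951, 234.2608585 ],
       [  0.        ,   0.        ,   1.        ]]), 'pose': array([[-0.01887392,  0.9833733 , -0.1806121 ,  0.36134422],
       [-0.99977546, -0.02030303, -0.00606699,  0.11210422],
       [-0.00963309,  0.18045704,  0.98353569,  1.01462023],
       [ 0.        ,  0.        ,  0.        ,  1.        ]])}
{'time_s': 0.1, 'joint_positions': array([-1.17781732,  0.62918994,  0.03844106,  1.51822496, -0.02699821,
        0.99631166, -0.01998565]), 'dq': array([ 2.00016877e-04, -4.66432586e-03,  7.77351572e-04, -1.37976759e-03,
        1.45446661e-04, -1.10077487e-05, -3.37656554e-04]), 'joint_efforts': array([ 4.03411308e-03, -5.50793660e+01,  1.14711542e+00, -1.87117016e+01,
       -5.23518689e-02,  1.93478580e-02,  6.67268796e-05]), 'position': array([0.28757004, 0.58228478, 0.20470106]), 'eef_rot': array([ 2.27373590e-01,  9.73807269e-01, -7.88193817e-04, -1.78316205e-04]), 'contact_force': array([-1.1663099 ,  0.19248748,  0.00284846]), 'ft_torque': array([ 0.00388591,  0.00483324, -0.01470286]), 'finger_force': 0.0, 'finger_gap': 0.9981343931180684}
```

View pics/top0.png

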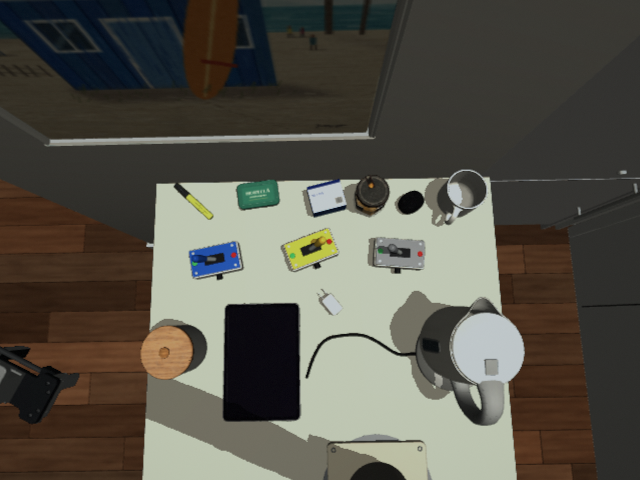

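View pics/side0.png

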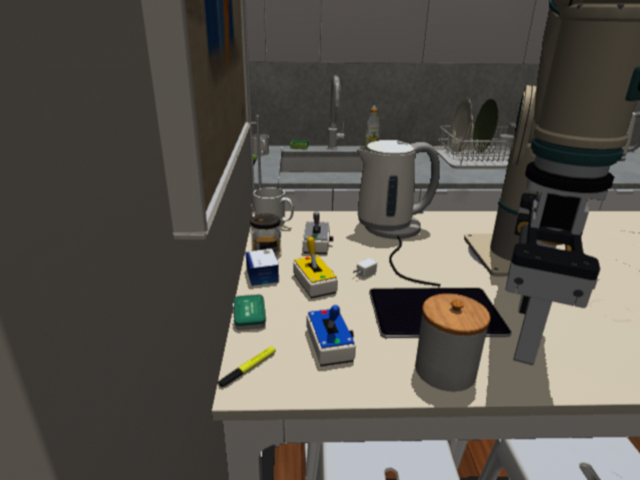

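The top view shows the blue box at about (216,260), yellow at (310,250) and grey at (398,253). Blue's lever leans left to its green lens, and yellow's leans right to its red one. The canister is at (167,352) and the jar at (372,193). The side view agrees. Next I'll measure positions.

```bash
cat > h.py <<'E'
import numpy as np,cv2
from station import bot,vision
def ray(n,px,z):
    c=vision.get_calibration(n);K=c["camera_matrix"];P=c["pose"]
    d=np.linalg.solve(K,[px[0],px[1],1]);d=P[:3,:3]@(d*[1,-1,-1])
    return P[:3,3]+d*(z-P[2,3])/d[2]
def proj(n,p):
    c=vision.get_calibration(n);q=np.linalg.inv(c["pose"])@np.append(p,1)
    u=c["camera_matrix"]@(q[:3]*[1,-1,-1]);return u[:2]/u[2]
E
python3 - <<'E'
from h import *
im=cv2.imread("pics/top0.png");hsv=cv2.cvtColor(im,cv2.COLOR_BGR2HSV)
box={"blue":(185,238,245,282),"yellow":(278,226,342,272),"grey":(368,232,430,272)}
rng={"blue":((105,120,60),(125,255,255)),"yellow":((22,120,90),(34,255,255)),"grey":((0,0,60),(180,60,150))}
for k,(a,b,c,d) in box.items():
    h=hsv[b:d,a:c]
    m=cv2.inRange(h,*map(np.array,rng[k]))
    m=cv2.morphologyEx(m,cv2.MORPH_CLOSE,np.ones((5,5)))
    cs=max(cv2.findContours(m,0,2)[0],key=cv2.contourArea)
    pts=np.array([ray("top",p+[a,b],.042)[:2] for p in cs[:,0,:]],np.float32)
    r=cv2.minAreaRect(pts*1000);print(k,r)
    for nm,lo,hi in(("green",(45,120,70),(85,255,255)),("red",(0,150,70),(8,255,255)),("red2",(172,150,70),(180,255,255))):
        y,x=np.nonzero(cv2.inRange(h,lo,hi))
        if len(x):print("  ",nm,len(x),ray("top",(x.mean()+a,y.mean()+b),.044)[:2].round(4))
t=np.hstack([cv2.resize(im[225:285,a-5:a+65],None,fx=3.6,fy=3.6,interpolation=2) for a in(185,275,365)])
s=cv2.imread("pics/side0.png")[200:370,220:450];cv2.imwrite("pics/c.png",np.vstack([t,cv2.resize(s,(t.shape[1],360))])[:600,:800])
E
```

```text
blue ((490.2752685546875, 341.019775390625), (56.67772674560547, 102.46017456054688), 10.84493350982666)
   green 17 [0.4809 0.3837]
   red 9 [0.499 0.299]
   red2 7 [0.4985 0.2983]
yellow ((509.1741943359375, 130.96920776367188), (56.762245178222656, 102.63040924072266), 20.227554321289062)
   green 23 [0.4946 0.1711]
   red 16 [0.5238 0.0908]
grey ((491.81256103515625, -53.409934997558594), (122.76335906982422, 73.18478393554688), 84.5042724609375)
   green 17 [ 0.5011 -0.0197]
   red 16 [ 0.4926 -0.1049]
```

View pics/c.png

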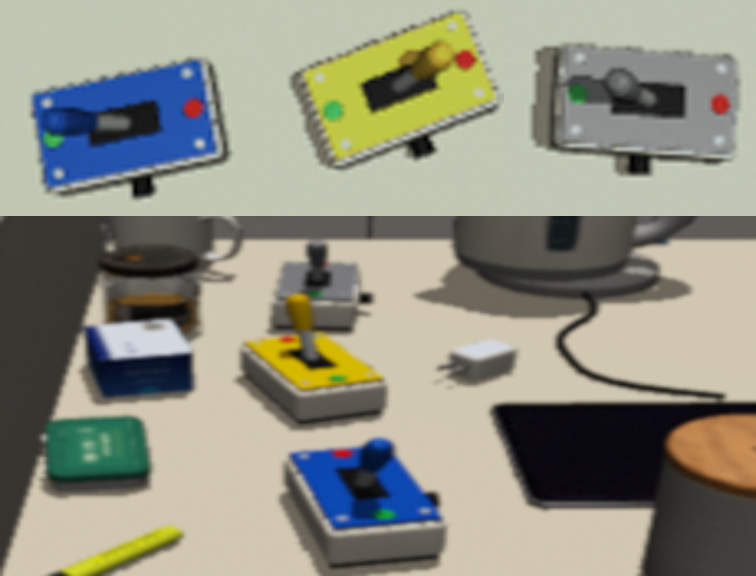

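The crops confirm the lever states, with lenses and plates clear. Now I'll check tips and the canister height in both views, and begin with the turn to align tool y with blue's axis at 100.8°.

```bash
python3 - <<'E'
from h import *
T=cv2.imread("pics/top0.png");S=cv2.imread("pics/side0.png")
for k,c,a,s in(("blue",(.4903,.341),100.84,1),("yellow",(.5092,.131),110.23,-1)):
    a=np.radians(a);p=np.r_[np.array(c)+s*.026*np.array([np.cos(a),np.sin(a)]),.094]
    print(k,p.round(4),"proj top",proj("top",p).round(1),"side",proj("side",p).round(1))
# canister: lid centre top(167,352) side(455,312): triangulate
def line(n,px):
    a=ray(n,px,1.0 if n=="x" else .4);b=ray(n,px,0);return a,(b-a)/np.linalg.norm(b-a)
a,d=line("top",(164,352));b,e=line("side",(457,305))
t=np.linalg.lstsq(np.c_[d,-e],b-a,rcond=None)[0];print("canister lid knob",a+d*t[0],b+e*t[1])
E
```

```text
blue [0.4854 0.3665 0.094 ] proj top [195.6 258.2] side [333.5 310.2]
yellow [0.5182 0.1066 0.094 ] proj top [321.5 240. ] side [309.3 241.1]
canister lid knob [0.30172367 0.41087447 0.13253913] [0.29899403 0.41170916 0.13300635]
```

{"name": "drive_tool", "arguments": {
  "slide": [
    [0,0,0],
    [0,0,0],
    [0,0,0],
    [0,0,0],
    [0,0,0],
    [0,0,0],
    [0,0,0]
  ],
  "turn": [-0.108,-0.108,-0.108,-0.108,-0.108,-0.108,0],
  "claw": [0,0,0,0,0,0,0]
}}

```text
time_s: 0.68
position: [0.2878, 0.5824, 0.2049]
eef_rot: [-0.096, 0.995, -0.0, -0.0]
contact_force: [-0.4, 0.3, -0.0]
finger_gap: 0.539
finger_force: 0.0
```

Tip predictions match the pictures to within 2 px. Moving to the pre-contact point beyond blue's ON end.

{"name": "drive_tool", "arguments": {
  "slide": [
    [-1.9,-2.5,0],
    [-1.9,-2.5,0],
    [-1.9,-2.5,0],
    [-1.9,-2.5,0],
    [-1.9,-2.5,0],
    [-1.9,-2.5,0],
    [-1.9,-2.5,0],
    [-2.0,-2.5,0]
  ],
  "turn": [0,0,0,0,0,0,0,0],
  "claw": [0,0,0,0,0,0,0,0]
}}

```text
time_s: 1.35
position: [0.4764, 0.4139, 0.2052]
eef_rot: [-0.093, 0.996, -0.0, -0.0]
contact_force: [0.0, -0.0, -0.2]
finger_gap: 0.008
finger_force: 0.0
```

{"name": "drive_tool", "arguments": {
  "slide": [
    [0,0,2.0],
    [0,0,2.5],
    [0,0,2.5],
    [0,0,2.5],
    [0,0,2.0],
    [0,0,0.8],
    [0,0,0],
    [0,0,0]
  ],
  "turn": [0,0,0,0,0,0,0,0],
  "claw": [0,0,0,0,0,0,0,0]
}}

```text
time_s: 2.02
position: [0.4759, 0.4153, 0.0827]
eef_rot: [-0.094, 0.996, -0.0, 0.0]
contact_force: [0.1, 0.1, 0.2]
finger_gap: 0.004
finger_force: 0.0
```

```bash
python3 - <<'E'
from h import *
S=vision.get_image("side")[:,:,::-1];cv2.imwrite("pics/s1.png",cv2.resize(S[150:390,220:460],(600,600)))
p=bot.observe();print(p["position"],p["joint_positions"].round(2))
u=np.array([-.188,.982]);d=p["position"][:2]-[.4903,.341];print("s",d@u,"lat",d@[u[1],-u[0]])
E
```

```text
[0.47630685 0.4158045  0.08347617] [-0.69  0.75 -0.12  1.67  0.12  0.73  0.89]
s 0.07608872975371594 lat 0.00032196929376745835
```

View pics/s1.png

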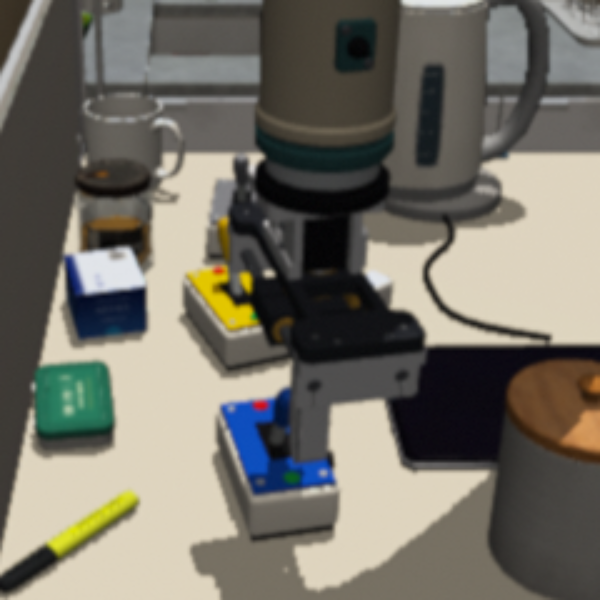

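The picture shows the shut fingers beside the blue lever tip at crop (312,430), in line with it. I'll close in, then push slowly.

{"name": "drive_tool", "arguments": {
  "slide": [
    [0,-1.0,0],
    [0,-1.0,0],
    [0,-0.5,0],
    [0,-0.4,0],
    [0,-0.4,0],
    [0,-0.4,0],
    [0,-0.4,0],
    [0,-0.4,0]
  ],
  "turn": [0,0,0,0,0,0,0,0],
  "claw": [0,0,0,0,0,0,0,0]
}}

```text
time_s: 2.73
position: [0.4845, 0.3772, 0.0849]
eef_rot: [-0.096, 0.995, 0.005, 0.002]
contact_force: [-1.4, 7.4, 5.6]
finger_gap: 0.007
finger_force: 3.7
```

{"name": "drive_tool", "arguments": {
  "slide": [
    [0,-0.4,0],
    [0,-0.4,0],
    [0,-0.4,0],
    [0,-0.4,0]
  ],
  "turn": [0,0,0,0],
  "claw": [0,0,0,0]
}}

```text
time_s: 3.07
position: [0.4873, 0.3542, 0.0825]
eef_rot: [-0.094, 0.996, -0.0, -0.0]
contact_force: [1.4, -0.8, 0.0]
finger_gap: 0.008
finger_force: 0.0
```

Contact force has dropped to zero at s≈13 mm, so the lever has snapped. I'll lift straight up and check.

{"name": "drive_tool", "arguments": {
  "slide": [
    [0,0.3,-1.0],
    [0,0,-2.0],
    [0,0,-2.5],
    [0,0,-2.5],
    [0,0,-1.0],
    [0,0,0]
  ],
  "turn": [0,0,0,0,0,0],
  "claw": [0,0,0,0,0,0]
}}

```text
time_s: 3.57
position: [0.4881, 0.3588, 0.1751]
eef_rot: [-0.094, 0.996, 0.001, 0.002]
contact_force: [0.4, -0.1, -0.3]
finger_gap: 0.009
finger_force: 0.0
```

```bash
python3 - <<'E'
from h import *
S=vision.get_image("side")[:,:,::-1];cv2.imwrite("pics/s2.png",cv2.resize(S[150:390,220:460],(600,600)))
p=bot.observe()["position"];print(p)
a=np.radians(110.23);u=np.array([np.cos(a),np.sin(a)]);g=np.array([.5092,.131])-.078*u
a=np.radians(110.23);print("target",g)
d=g-p[:2];print("after turn, tool x,y shift cm",100*d@[-u[1],u[0]],100*d@u)
p=np.array([.4903,.341])-.026*np.array([-.188,.982]);print("off tip expected side",(proj("side",[*p,.094])-[220,150])*2.5)
E
```

```text
[0.48711936 0.35802865 0.17321842]
target [0.53617158 0.05781166]
after turn, tool x,y shift cm 5.778560655204488 -29.865898089192303
off tip expected side [264.46195069 358.81912226]
```

View pics/s2.png

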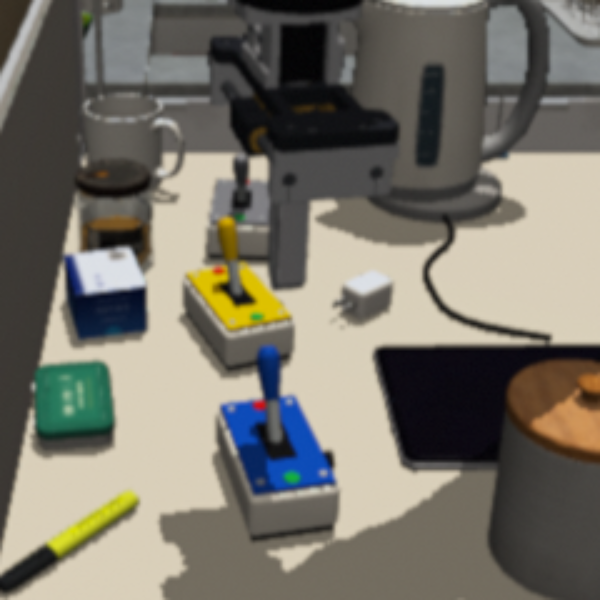

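Blue is OFF: its tip is at crop (268,360), against an expected (264,359). Yellow and grey are untouched. Next I'll go over to yellow's OFF side.

{"name": "drive_tool", "arguments": {
  "slide": [
    [0,0,0],
    [0,0,0],
    [0.9,-4.0,0],
    [1.0,-4.0,0],
    [1.0,-4.0,0],
    [1.0,-4.0,0],
    [1.0,-4.0,0],
    [0.9,-4.0,0]
  ],
  "turn": [-0.082,-0.082,0,0,0,0,0,0],
  "claw": [0,0,0,0,0,0,0,0]
}}

```text
time_s: 4.28
position: [0.5135, 0.1104, 0.1707]
eef_rot: [-0.176, 0.984, -0.0, -0.002]
contact_force: [1.1, -0.2, -1.1]
finger_gap: 0.005
finger_force: 0.0
```

{"name": "drive_tool", "arguments": {
  "slide": [
    [0,-3.5,0],
    [0,-2.4,0],
    [0,0,0],
    [0,0,0]
  ],
  "turn": [0,0,0,0],
  "claw": [0,0,0,0]
}}

```text
time_s: 4.62
position: [0.5346, 0.0556, 0.1707]
eef_rot: [-0.174, 0.985, -0.0, -0.002]
contact_force: [-1.1, 1.2, 0.2]
finger_gap: 0.006
finger_force: 0.0
```

```bash
python3 - <<'E'
from h import *
S=vision.get_image("side")[:,:,::-1];cv2.imwrite("pics/s3.png",cv2.resize(S[150:390,220:460],(600,600)))
o=bot.observe();p=o["position"];print(p,o["eef_rot"])
a=np.radians(110.23);u=np.array([np.cos(a),np.sin(a)]);d=p[:2]-[.5092,.131];print("s",d@u,"toolx",d@[-u[1],u[0]])
E
```

```text
[0.53439681 0.05757393 0.17099791] [-1.75306258e-01  9.84512648e-01  4.00429055e-04 -1.54952657e-03]
s -0.07760936372679267 toolx 0.0017474993829662104
```

View pics/s3.png

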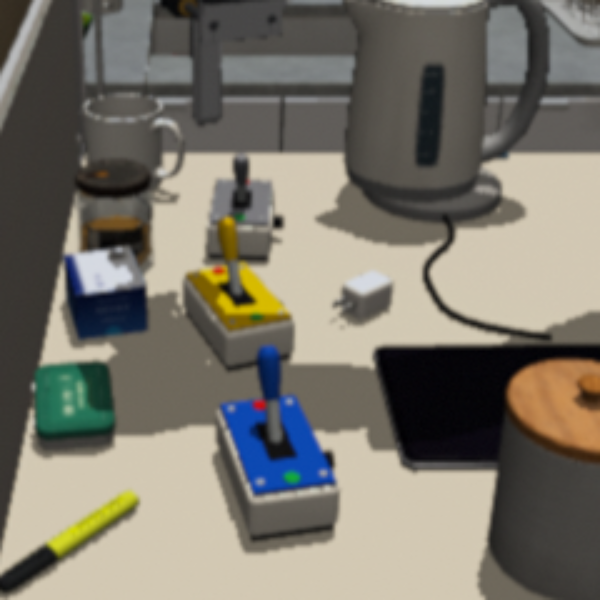

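The fingers are up at crop (208,80), behind the yellow lever, with free space below. Descend and push.

{"name": "drive_tool", "arguments": {
  "slide": [
    [-0.2,0,1.5],
    [0,0,2.5],
    [0,0,2.5],
    [0,0,1.7],
    [0,0,0.5],
    [0,0,0],
    [0,0,0]
  ],
  "turn": [0,0,0,0,0,0,0],
  "claw": [0,0,0,0,0,0,0]
}}

```text
time_s: 5.25
position: [0.5374, 0.0596, 0.0856]
eef_rot: [-0.177, 0.984, 0.0, -0.0]
contact_force: [1.2, 0.0, 0.7]
finger_gap: 0.006
finger_force: 0.0
```

{"name": "drive_tool", "arguments": {
  "slide": [
    [0,1.0,0],
    [0,1.0,0],
    [0,0.6,0],
    [0,0.4,0],
    [0,0.4,0],
    [0,0.4,0],
    [0,0.4,0],
    [0,0.4,0]
  ],
  "turn": [0,0,0,0,0,0,0,0],
  "claw": [0,0,0,0,0,0,0,0]
}}

```text
time_s: 5.92
position: [0.5239, 0.0985, 0.0869]
eef_rot: [-0.174, 0.985, -0.002, 0.002]
contact_force: [2.8, -6.4, 3.4]
finger_gap: 0.002
finger_force: 2.9
```

{"name": "drive_tool", "arguments": {
  "slide": [
    [0,0.4,0],
    [0,0.4,0],
    [0,0.4,0],
    [0,0.4,0]
  ],
  "turn": [0,0,0,0],
  "claw": [0,0,0,0]
}}

```text
time_s: 6.25
position: [0.5155, 0.1176, 0.0855]
eef_rot: [-0.176, 0.984, 0.0, -0.0]
contact_force: [0.4, 0.4, 0.6]
finger_gap: 0.004
finger_force: 0.0
```

The force is gone at s≈-15 mm, so yellow has snapped too. Lift and check.

{"name": "drive_tool", "arguments": {
  "slide": [
    [0,-0.3,-1.0],
    [0,0,-2.0],
    [0,0,-3.0],
    [0,0,-3.0],
    [0,0,-3.0],
    [0,0,-1.5],
    [0,0,0],
    [0,0,0]
  ],
  "turn": [0,0,0,0,0,0,0,0],
  "claw": [0,0,0,0,0,0,0,0]
}}

```text
time_s: 6.92
position: [0.5172, 0.1139, 0.2212]
eef_rot: [-0.176, 0.984, 0.0, 0.001]
contact_force: [0.1, -0.5, 0.3]
finger_gap: 0.004
finger_force: 0.0
```

```bash
python3 - <<'E'
from h import *
S=vision.get_image("side")[:,:,::-1];cv2.imwrite("pics/s4.png",cv2.resize(S[150:390,220:460],(600,600)))
print(bot.observe()["contact_force"])
p=np.array([.5092,.131])+.026*np.array([-.346,.938]);print((proj("side",[*p,.094])-[220,150])*2.5)
E
```

```text
[ 0.20137817  0.49498762 -0.81743972]
[246.73179094 253.77833126]
```

View pics/s4.png

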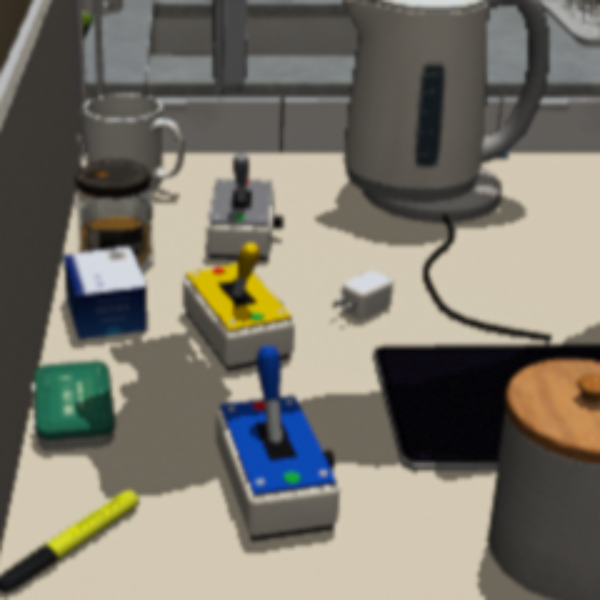

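Yellow is ON: its tip is at (248,254), against an expected (247,254). Blue is OFF, grey is still ON, and the gripper is clear.

```bash
python3 -c "
from station import bot
print(bot.job_done())"
```

```text
the job is handed in; nothing more can be done
None
```

The job is handed in: the kettle (blue) was switched off first, then the charger (yellow) on; grey stayed on, and nothing else moved as far as the last camera view shows.

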